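# Thread a compression spring over its spring rod

### The job

Pick up the coil spring and thread it, tang end down as it stands, over the upright rod of the spring stand until its lower end sits fully home on the base plate, then let go so that it stands there by itself. Its tang snags on the two notched collars of the rod: press only gently and twist the spring a little by feel until it drops through each notch, never force it. Leave the twine spool and the pine block where they are.

Things in the scene. Friction and masses are not known exactly. Their poses are not given: they have to be found in the camera images.
- spring: Steel compression spring standing loose on the table, 0.11 kg, 60 mm tall, outside diameter 32 mm, bore 25 mm. Grip it by its close-wound top coils (36 to 60 mm up). Origin: on its axis at the foot of the unsquashed spring, moving with the top coils; z up; x points from the axis to the side where the tang lies below and the wire's cut end above. It does not twist in itself.
- spring_end (a point): Centre of the spring's underside. It rises relative to spring by as much as the spring is squashed: 1.2 N to begin, then 0.6 N per mm, solid after 14 mm. Here the wire is bent inward into a tang, 3.5 mm wide and thick, level with the underside, on the spring's +x side, reaching to 6 mm from the axis.
- spring_stand: Fixed stand: grey base plate 90 x 64 x 10 mm, 3 mm screw heads at its corners, and from its middle an upright rod, 8 mm diameter, with two collars, 22 mm diameter, 8 mm thick, that the bore clears by 1.5 mm all round. Origin: on the rod's axis at the plate's underside (table height); z up, x along the 90 mm length towards the end with one brass dowel, 5 mm high.
- upper_collar (a point): On the rod's axis at the top face of the upper collar, 62 mm above the table; axes as the stand's. Its one notch (a 42 degree sector, from rim to rod) lets the tang through when within about 0.1 rad of its middle. The notch's middle lies up to 0.9 rad to either side of the stand's x direction; its exact angle is not known. The collar is stiff on the rod.
- lower_collar (a point): On the rod's axis at the top face of the lower collar, 36 mm above the table; axes as the stand's. It has one notch like the upper's, also up to 0.9 rad to either side of the stand's x direction, rarely in line with the upper one; exact angle not known. In the 18 mm between the collars, and below this one, the tang turns freely.
- plate_top (a point): On the rod's axis at the top of the base plate, 10 mm above the table: the spring is home when its lower end rests here. Pressing the spring on the stand, or twisting its tang against a notch's side, with more than 15 N counts as forcing it.
- rod_tip (a point): Centre of the rod's rounded top end, 70 mm above the table.
- pliers_red: Pliers with red handles, 57 x 170 x 14 mm, lying beyond the stand; they do not move. Origin: centre of their underside.
- spool_jute: Wooden spool of jute twine, 48 mm diameter, 50 mm tall, standing; bystander. Origin: centre of its underside.
- pine_block: Pale wooden block, 50 x 110 x 22 mm, lying between the robot and the stand; bystander. Origin: centre of its underside.
Things that resemble listed ones, but are neither listed nor needed, are in the scene too. Of the things that look like the spring_stand, the larger one is meant.

How it is judged (in metres and radians):
On the way, in this order (a step that is already met when the one before it is completed fails the run):
1. the spring's lower end has dropped below the upper collar, round the rod (z of spring_end in the frame of spring_stand below 0.053 m and horizontal distance between spring_end and spring_stand below 0.007 m), for 0.1 s.
2. the spring's lower end is home on the base plate, round the rod (z of spring_end in the frame of spring_stand below 0.013 m and horizontal distance between spring_end and spring_stand below 0.007 m), for 0.2 s.
At the end, for the whole second after the job is handed in: The spring stands round the rod of the stand, released and at rest, upright within 0.15 rad, its lower end home on the base plate (within 3 mm of it) and within 7 mm of the rod's axis (all of step 2 and angle between spring's own z axis and vertical below 0.15 rad and linear speed of spring below 0.02 m/s); the robot touches nothing.
It fails at once if the spring is forced: pressed or twisted against the stand with more than 15 N (contact force between spring and spring_stand above 15 N).
It fails at once if the twine spool is moved by more than 30 mm (distance of spool_jute from where it was at the start of the episode above 0.03 m).
It fails at once if the pine block is moved by more than 30 mm (distance of pine_block from where it was at the start of the episode above 0.03 m).
It also fails if it takes over 72 s, if anything falls off the work surface, if the arm or the gripper's body presses on something with over 40 N, if the wrist force passes 120 N, or if a joint passes its speed limit or range.

### The arm

A 6-joint arm with a two-finger parallel gripper is mounted at the origin on a cart in front of the work surface, level with it; the furniture and walls round the work are solid. World frame = base frame: x ahead of the robot, y to its left, z up, the work surface at z = 0. Lengths are in mm, angles in rad, forces in N, time in s.
With the tool pointing down it reaches from about 350 to 725 mm from the base axis. Payload 6 kg.
Tool frame: the origin (TCP) lies midway between the tips of the shut fingers; the grasp point (between the pads) lies 19 mm behind it (arm.hold_point_z is the z of the grasp point in the tool frame, in mm); z points along the fingers, y is the direction in which the jaws open and shut (so a half turn about z gives the same grasp; the last joint's range is limited). The gripper opens to 85 mm and grips with 20 to 120 N. Pads are 22 mm wide; open, the fingers measure 114 mm over their backs; the gripper's body (76 mm by 85 mm) begins 54 mm behind the grasp point. The pads swing forward as they close: fully open they stand 13 mm farther back than shut.
Start: joints at [0.334, 0.04, 0.085, 0, -1.615, -0.334], TCP at [599.978, 0.018, 231.261] pointing down, gripper open.
Joint ranges: [-2.56, 2.56], [-1.29, 2.01], [-1.08, 1.49], [-3.29, 1.98], [-2.81, -0.18], [-2.99, 2.99]. Speed limits (rad/s): [2.57, 2.57, 3.01, 3.14, 3.14, 3.14].

### API

Orientations are given as a rotation vector (axis times angle).
In Python, from bench import monitor, capture, arm gives the robot as it stands.
- The arm moves only by the shell command python3 -m inch 'ROWS' [FORCE]. ROWS is a JSON object of lists of equal length, an entry for each row: "jaw": the finger opening in mm, from 0 to 85.4; "xyz": the shift along the tool's x, y, z in units of 25 mm (1.0 is 25 mm), a list of three; "delta_rot": the turn, a rotation vector about the tool's x, y, z in rad, a list of three. In form: {"jaw": [jaw, ...], "xyz": [[x, y, z], ...], "delta_rot": [[ax, ay, az], ...]}. A call has 1 to 5 rows; each row is the pose to reach, as a shift and turn from the pose commanded when the call began, along the tool's axes at that moment; what a row does not reach only later rows make up. A row lasts 1/10 s, in which the tool goes at most 50 mm and 8.59 degrees, less where a joint would pass 70% of its speed; a pose out of reach is approached as far as the arm can. A call with a gripper value outside its range is refused whole. The fingers move at their own pace and stop on an object; FORCE is the grip in N (left out, the last holds). Time passes only in rows, so rows that repeat a pose let the fingers close. It gives the time, the measured TCP pose, the force and the opening at its end, in the units of the state.
- monitor.get_obs(): the state, without advancing time (a new reading comes with each control period).
- capture(name): name is "scene" or "side" or "wrist"; returns a dict with "frame" (400x640x3 uint8, red, green, blue), "range_z" (400x640 float32, mm along the optical axis (not along the pixel's ray), 0 where there is no reading), "mtx" (3x3 intrinsics, pixels), "cam_to_world" (4x4, takes a point from camera to world coordinates). Camera axes: x right, y down, z forward; pixel columns grow to the right and rows downward; lengths in mm; the calibration is good to about 2 mm. A picture is of the moment at which its call begins.
- arm.hand_in(): hands the job in, once; it reports no verdict.
The state is a dict: "t": time; "joint_positions": joint angles; "qd": joint speeds; "joint_torque": joint torques, N m; "eef_pos": TCP position; "tcp_rot": TCP orientation; "force": force on the tool from outside, world axes, zero at the start; "moment": the same for the moment, N m; "width": opening from 0.0 (shut) to 1.0 (fully open).
Only numpy, scipy, OpenCV 4.12 (cv2) and the standard library are available. Lean on these libraries where they do the work, as an engineer would, in place of code of your own. Each camera call takes 0.05 s, during which the arm holds its last target. There are 200 camera calls.

## Working session

There is one attempt and no reset: what is moved stays moved. The work goes in short steps, Python scripts to look and compute and a shell command to move; the robot and the scene stay as the last step left them, time stands still between calls to the robot, and variables do not carry over. Pictures are saved under pics/ and viewed, about 8 in all and at most 12, crops included, and the job is handed in when it is done.

```bash
mkdir -p pics; ls; cat > h.py <<'E'
import numpy as np,cv2,pickle
from bench import monitor,capture,arm
def snap(n,tag):
    c=capture(n); pickle.dump(c,open(f'pics/{tag}.pkl','wb')); cv2.imwrite(f'pics/{tag}.png',c['frame'][:,:,::-1]); return c
def load(tag): return pickle.load(open(f'pics/{tag}.pkl','rb'))
def P(c,u,v,z=None):
    K=np.array(c['mtx']);T=np.array(c['cam_to_world'])
    r=np.linalg.inv(K)@[u,v,1]
    if z is None:
        d=c['range_z'][int(v),int(u)]; return (T@[*(r*d),1])[:3]
    w=T[:3,:3]@r; s=(z-T[2,3])/w[2]; return T[:3,3]+s*w
def crop(c,tag,u0,v0,u1,v1,s):
    cv2.imwrite(f'pics/{tag}.png',cv2.resize(c['frame'][v0:v1,u0:u1,::-1],None,fx=s,fy=s,interpolation=cv2.INTER_CUBIC))
E
python3 - <<'E'
from h import *
a=snap('scene','s0');b=snap('wrist','w0');c=snap('side','d0')
print(monitor.get_obs(),arm.hold_point_z)
for x in (a,b,c): print(x['cam_to_world'])
f=np.vstack([cv2.resize(a['frame'],(640,400)),]); 
E
```

```text
pics
{'t': 0.15, 'joint_positions': array([ 3.33706083e-01,  4.07244877e-02,  8.40532331e-02, -3.23622257e-04,
       -1.61550258e+00, -3.33679411e-01]), 'qd': array([ 1.31879884e-03,  2.16787582e-04,  1.33961935e-03,  1.54994630e-03,
        1.35176408e-04, -1.06538085e-05]), 'joint_torque': array([-1.71928452e-03, -3.68610263e+01,  3.47691929e+01,  6.93625420e+00,
       -4.38957781e-03, -4.53315295e-06]), 'eef_pos': array([5.99753553e+02, 6.30279610e-02, 2.30489242e+02]), 'tcp_rot': array([ 2.22071011e+00, -2.22061926e+00, -1.40091681e-03]), 'force': array([-0.15851566, -0.10449142, -1.37746759]), 'moment': array([-0.01169153, -0.03396937,  0.03283136]), 'width': 1.0026116788307131} -18.700000000000003
[[-6.94395677e-01 -3.12167379e-01  6.48356515e-01 -2.88772629e+01]
 [-7.19489243e-01  2.85864227e-01 -6.32943025e-01  8.58541255e+02]
 [ 1.22422312e-02 -9.05998439e-01 -4.23103955e-01  4.38582194e+02]
 [ 0.00000000e+00  0.00000000e+00  0.00000000e+00  1.00000000e+00]]
[[-9.99999693e-01 -1.92216702e-04 -7.59494861e-04  6.00508423e+02]
 [-3.83807494e-04  9.65329173e-01  2.61035324e-01 -6.56005631e+01]
 [ 6.82987198e-04  2.61035535e-01 -9.65328951e-01  3.72459337e+02]
 [ 0.00000000e+00  0.00000000e+00  0.00000000e+00  1.00000000e+00]]
[[-7.83328383e-01 -3.55547829e-01  5.09884679e-01  6.48774536e+01]
 [-6.21168612e-01  4.16891892e-01 -6.63589260e-01  9.31577613e+02]
 [ 2.33709324e-02 -8.36532660e-01 -5.47418403e-01  5.78185698e+02]
 [ 0.00000000e+00  0.00000000e+00  0.00000000e+00  1.00000000e+00]]
```

View pics/s0.png

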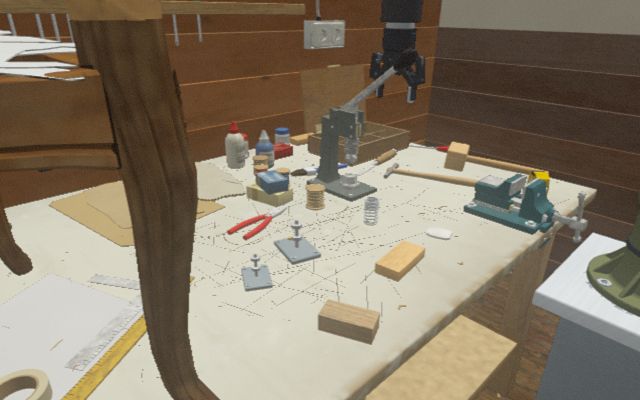

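View pics/w0.png

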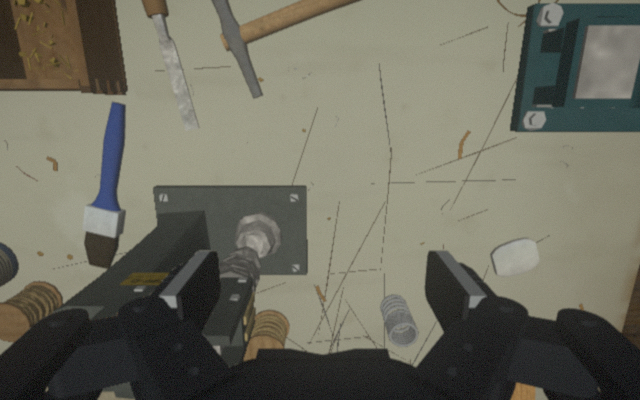

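The scene shows the spring at (372,210), the larger stand at (297,245), the smaller one at (256,275), the spool at (315,196), the block at (400,260) and the press at (345,160). In the wrist view the spring is at (398,320).

```bash
python3 - <<'E'
from h import *
a=load('s0')
for n,u,v,z in [('spring top',372,199,60),('spring foot',372,222,0),('rodtip',297,223,70),('plate',297,247,10),('small',255,275,8),('spool top',315,187,50),('block',402,255,22),('press base',350,190,10),('press post',325,150,None),('press arm',390,68,None),('presshead',352,120,None),('presslow',352,180,None)]:
    print(n,P(a,u,v,z).round(),P(a,u,v).round())
d=load('d0')
crop(a,'sc',210,150,450,310,3.3)
cv2.imwrite('pics/d0x.png',d['frame'][:,:,::-1])
E
```

```text
spring top [510. 175.  60.] [523. 159.  51.]
spring foot [512. 167.   0.] [503. 179.   7.]
rodtip [519. 386.  70.] [529. 378.  63.]
plate [530. 378.  10.] [527. 380.  12.]
small [509. 495.   8.] [508. 496.   9.]
spool top [664. 203.  50.] [668. 199.  48.]
block [358. 266.  22.] [357. 268.  23.]
press base [658.  82.  10.] [657.  84.  11.]
press post [747.  89. 100.] [747.  89. 100.]
press arm [564.  75. 324.] [564.  75. 324.]
presshead [654.  91. 197.] [654.  91. 197.]
presslow [655.  80.  38.] [655.  80.  38.]
```

View pics/sc.png

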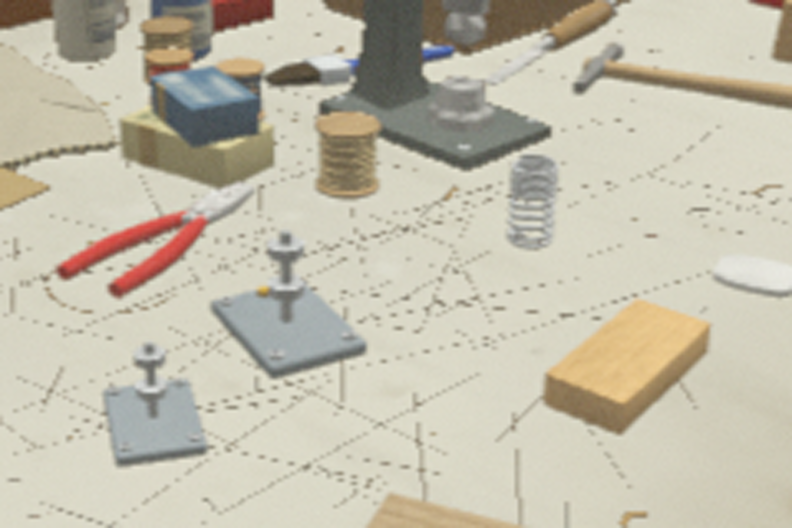

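View pics/d0.png

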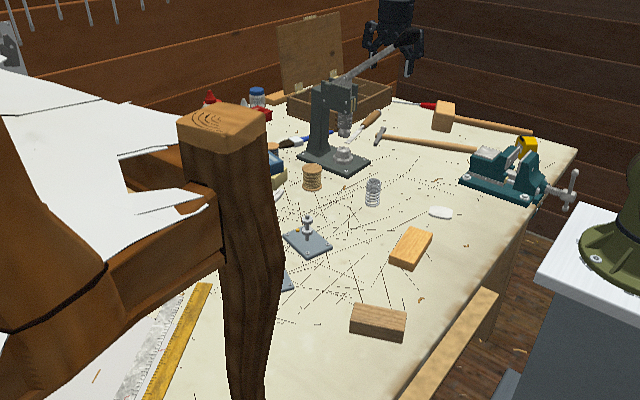

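Side view: same layout, with the press lever reaching towards the robot at (400,55). I'll check the lever's extent before moving, because it sits between the arm and the spring.

```bash
python3 - <<'E'
from h import *
a=load('s0')
for u,v in [(360,100),(375,86),(385,76),(395,67),(400,63),(405,60),(411,57),(416,60),(400,30),(400,5),(383,80),(412,95)]: print(u,v,P(a,u,v).round())
d=load('d0')
for u,v in [(350,80),(370,66),(385,56),(400,46),(410,43),(418,42)]: print('d',u,v,P(d,u,v).round())
b=load('w0')
print(P(b,393,300),P(b,400,335),P(b,393,300,60),P(b,401,336,60))
E
```

```text
360 100 [645.  75. 244.]
375 86 [602.  75. 281.]
385 76 [575.  76. 306.]
395 67 [548.  80. 328.]
400 63 [532.  84. 338.]
405 60 [519.  86. 345.]
411 57 [508.  82. 352.]
416 60 [539.  16. 339.]
400 30 [580.  29. 399.]
400 5 [577.  40. 448.]
383 80 [580.  76. 297.]
412 95 [545.  10. 262.]
d 350 80 [664.  63. 224.]
d 370 66 [647.   8. 248.]
d 385 56 [1166. -937.  -28.]
d 400 46 [535.  78. 328.]
d 410 43 [513.  78. 338.]
d 418 42 [530.  11. 324.]
[516.7569078  155.59619252  12.48085893] [513.39322385 181.56716966  41.92797506] [527.81256896 126.39700292  60.        ] [517.02493232 169.28128843  60.        ]
```

```bash
python3 -m inch '{"jaw":[85,85,85,85,85],"xyz":[[0,2,0],[0,4,0],[0,6,0],[0,7.2,0],[0,7.2,0]],"delta_rot":[[0,0,0],[0,0,0],[0,0,0],[0,0,0],[0,0,0]]}' 40
python3 -m inch '{"jaw":[85,85,85,85,85],"xyz":[[-1.6,0,1],[-3.2,0,2],[-5,0,3.6],[-6.84,0,4.4],[-6.84,0,4.4]],"delta_rot":[[0,0,0],[0,0,0],[0,0,0],[0,0,0],[0,0,0]]}'
python3 -m inch '{"jaw":[85,85,85,85],"xyz":[[0,-1,0],[0,-2.5,0],[0,-3.6,0],[0,-3.6,0]],"delta_rot":[[0,0,0],[0,0,0],[0,0,0],[0,0,0]]}'
python3 - <<'E'
from h import *
snap('wrist','w1')
E
```

```text
t: 0.65
eef_pos: [418.0, -0.1, 232.8]
tcp_rot: [-2.22, 2.217, -0.002]
force: [-0.1, 0.2, 0.5]
width: 0.997
t: 1.15
eef_pos: [418.3, 173.2, 117.1]
tcp_rot: [2.22, -2.214, -0.002]
force: [-0.1, -1.1, 0.1]
width: 1.0
t: 1.55
eef_pos: [512.1, 170.3, 119.7]
tcp_rot: [2.217, -2.221, 0.0]
force: [-0.2, -0.3, -0.0]
width: 0.99
```

View pics/w1.png

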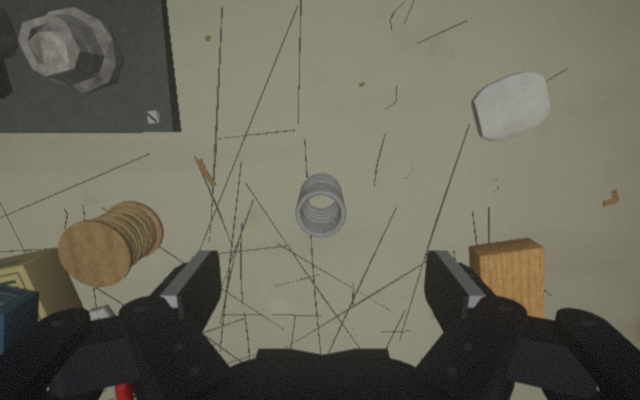

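The spring's rim is centred at about (321,211) in the wrist view, clear of the fingers. I'll enlarge it to find the tang and the cut end.

```bash
python3 - <<'E'
from h import *
c=load('w1')
print(P(c,321,211,60),c['mtx'], P(c,321,250,0))
crop(c,'w1c',285,165,357,243,8)
E
```

```text
[513.57531215 166.86133299  60.        ] [[343.04403264   0.         322.39332856]
 [  0.         343.04403264 198.79127345]
 [  0.           0.           1.        ]] [513.89057351 218.84262841   0.        ]
```

View pics/w1c.png

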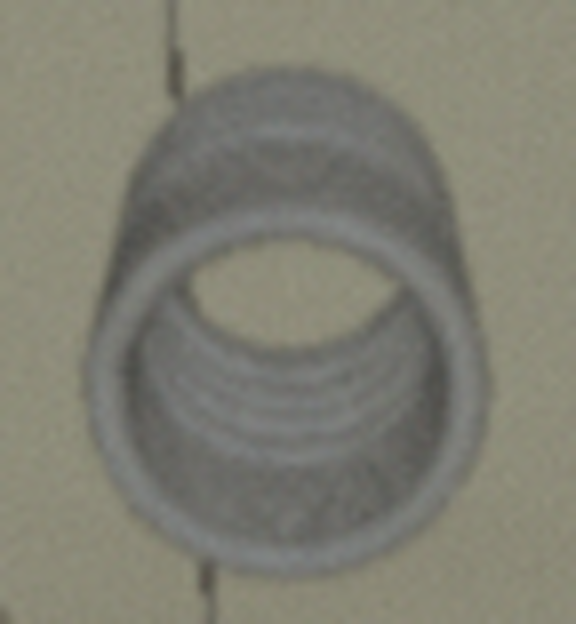

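Count: 6 pictures viewed. The tang is not in the visible +y half of the bore, so it must be hidden towards -y. I'll put the camera straight above the spring.

```bash
python3 -m inch '{"jaw":[85,85,85],"xyz":[[-1.3,0,0.4],[-2.4,0,0.8],[-2.4,0,0.8]],"delta_rot":[[0,0,0],[0,0,0],[0,0,0]]}'
python3 - <<'E'
from h import *
c=snap('wrist','w2')
T=np.array(c['cam_to_world']);K=np.array(c['mtx'])
def proj(p):
    q=np.linalg.inv(T)@[*p,1]; q=K@q[:3]; return q[:2]/q[2]
t=proj([513.5,167,60]);b=proj([513.5,167,0]);print(t,b,T[:3,3])
u,v=int(b[0]),int(b[1]);print(u-40,v-40)
crop(c,'w2c',u-40,max(v-40,0),u+40,v+40,7)
E
```

```text
t: 1.9
eef_pos: [508.6, 232.7, 99.4]
tcp_rot: [2.222, -2.217, -0.002]
force: [-0.4, -0.7, -0.2]
width: 0.996
[314.45535637 106.018614  ] [316.2977539  106.09672188] [509.70673291 167.14611995 241.67417767]
276 66
```

View pics/w2c.png

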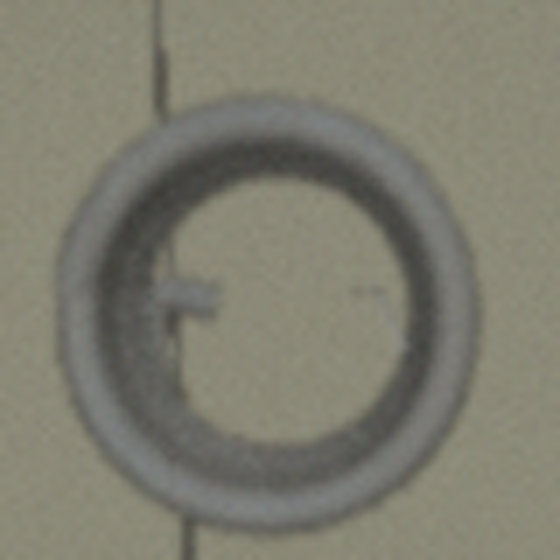

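The tang's tip shows at crop (215,297) and the bore's lower centre at about (276,310). The tang therefore points to about world +x, turned roughly -0.15 rad.

```bash
python3 - <<'E'
from h import *
c=load('w2')
print('top',P(c,276+270/7,66+312/7,60),'bot',P(c,276+276/7,66+310/7,0)); 
q=P(c,276+276/7,66+310/7,2);t=P(c,276+190/7,66+297/7,2);print('tang',t-q,np.arctan2(*(t-q)[1::-1]))
a=load('s0')
L=[P(a,210+u/3.3,150+v/3.3,z) for u,v,z in [(263,291,15),(212,305,10),(365,345,10),(272,366,10),(287,234,70),(287,306,20),(286,290,36),(286,246,62)]]
for l in L: print(l.round(1))
for n,i,j in [('tilt short',1,3),('long',3,2)]:
    d=L[i]-L[j];print(n,np.hypot(*d[:2]),np.arctan2(d[1],d[0]))
from h import monitor; print(monitor.get_obs()['eef_pos'],monitor.get_obs()['joint_positions'])
E
```

```text
top [513.44860739 169.25414816  60.        ] bot [514.09903229 169.76016794   0.        ]
tang [ 8.29624385 -1.19507759  0.        ] -0.14306629188506223
[560.1 371.1  15. ]
[574.7 399.7  10. ]
[477.1 363.6  10. ]
[496.6 418.2  10. ]
[526.2 380.2  70. ]
[529.3 378.3  20. ]
[522.6 384.6  36. ]
[526.9 380.5  62. ]
tilt short 80.30446954918756 -0.23316029756094436
long 58.020030842415856 1.2290817923523303
[509.00422467 231.70754854 100.41043224] [ 7.85934911e-01 -4.19539348e-02 -2.35689350e-01 -4.12776195e-04
 -1.37890434e+00 -7.84061408e-01]
```

```bash
python3 -m inch '{"jaw":[85,85,85],"xyz":[[1.3,-0.14,0],[2.48,-0.14,0],[2.48,-0.14,0]],"delta_rot":[[0,0,0],[0,0,0],[0,0,0]]}'
python3 -m inch '{"jaw":[85,85,85,85],"xyz":[[0,0,1],[0,0,2.2],[0,0,2.96],[0,0,2.96]],"delta_rot":[[0,0,0],[0,0,0],[0,0,0],[0,0,0]]}'
python3 -m inch '{"jaw":[20,20,20,20,20],"xyz":[[0,0,0],[0,0,0],[0,0,0],[0,0,0],[0,0,0]],"delta_rot":[[0,0,0],[0,0,0],[0,0,0],[0,0,0],[0,0,0]]}' 50
python3 -m inch '{"jaw":[20,20,20,20,20],"xyz":[[0,0,0],[0,0,0],[0,0,0],[0,0,0],[0,0,0]],"delta_rot":[[0,0,0],[0,0,0],[0,0,0],[0,0,0],[0,0,0]]}' 50
```

```text
t: 2.25
eef_pos: [513.4, 166.2, 102.3]
tcp_rot: [-2.218, 2.223, -0.001]
force: [0.4, -0.4, 0.1]
width: 0.996
t: 2.65
eef_pos: [511.6, 167.9, 24.7]
tcp_rot: [2.218, -2.219, -0.002]
force: [0.3, 0.6, -1.0]
width: 0.994
t: 3.15
eef_pos: [513.9, 169.3, 28.1]
tcp_rot: [-2.221, 2.22, -0.001]
force: [-0.6, -0.1, 0.5]
width: 0.364
t: 3.65
eef_pos: [513.8, 169.2, 27.5]
tcp_rot: [-2.221, 2.221, -0.0]
force: [1.3, 0.4, 1.5]
width: 0.361
```

```bash
python3 -m inch '{"jaw":[20,20,20,20,20],"xyz":[[0,0,-1],[0,0,-3],[-1,0,-4.4],[-2.5,0,-4.4],[-4.2,-0.2,-4.4]],"delta_rot":[[0,0,0],[0,0,0],[0,0,0],[0,0,0],[0,0,0]]}'
python3 -m inch '{"jaw":[20,20,20,20,20],"xyz":[[-1.6,-0.2,0],[-3.2,-0.3,0],[-4.8,-0.3,0],[-6.64,-0.3,0],[-6.64,-0.3,0]],"delta_rot":[[0,0,0],[0,0,0],[0,0,0],[0,0,0],[0,0,0]]}'
python3 -m inch '{"jaw":[20,20],"xyz":[[0,0,0],[0,0,0]],"delta_rot":[[0,0,0],[0,0,0]]}'
python3 - <<'E'
from h import *
c=snap('wrist','w3'); print(monitor.get_obs()['eef_pos'])
crop(c,'w3c',200,0,440,300,2.6) if 0 else cv2.imwrite('pics/w3b.png',cv2.resize(c['frame'][:300,190:450,::-1],None,fx=2,fy=2,interpolation=cv2.INTER_CUBIC))
E
```

```text
t: 4.15
eef_pos: [518.2, 274.8, 138.4]
tcp_rot: [-2.219, 2.222, 0.001]
force: [0.8, 0.2, -1.7]
width: 0.361
t: 4.65
eef_pos: [523.9, 443.5, 133.0]
tcp_rot: [2.221, -2.213, -0.001]
force: [-0.3, -1.0, -2.7]
width: 0.37
t: 4.85
eef_pos: [525.8, 439.0, 136.6]
tcp_rot: [2.22, -2.221, 0.0]
force: [-0.9, -0.3, -0.9]
width: 0.362
[526.02397208 438.9207098  137.17005928]
```

View pics/w3b.png

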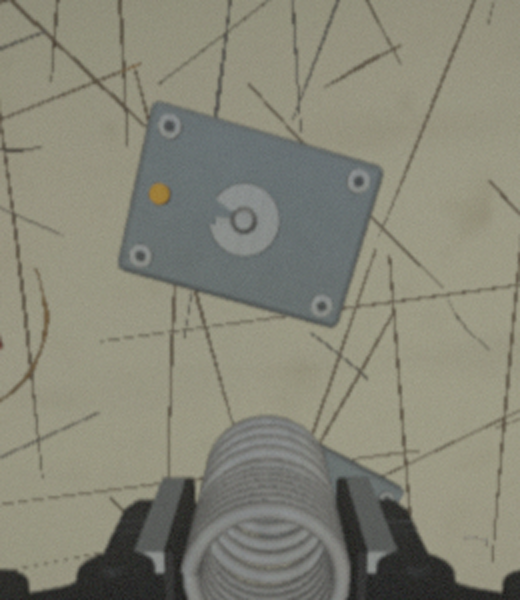

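Stand (8th picture): plate centred at about (251,214), brass dowel at (159,194), rod tip at (243,219), and the upper notch opening left at (216,210). I'll enlarge the collars.

```bash
python3 - <<'E'
from h import *
c=load('w3')
# crop: px = 190+u/2, v/2
crop(c,'w3z',287,85,337,135,12)
g=lambda u,v,z:P(c,190+u/2,v/2,z)
print('tip',g(243,219,70),'collar',g(244.5,219.5,62))
cor=[g(152,102,10),g(383,168,10),g(335,327,10),g(120,267,10)]
print('centre',np.mean(cor,0)); m=(cor[0]+cor[3])/2-(cor[1]+cor[2])/2; print(np.hypot(*m[:2]),np.arctan2(m[1],m[0]))
E
```

```text
tip [532.90035809 375.26729285  70.        ] collar [532.6875987  375.48055696  62.        ]
centre [532.76710193 375.66987673  10.        ]
87.41082408242758 -0.26715937690146435
```

View pics/w3z.png

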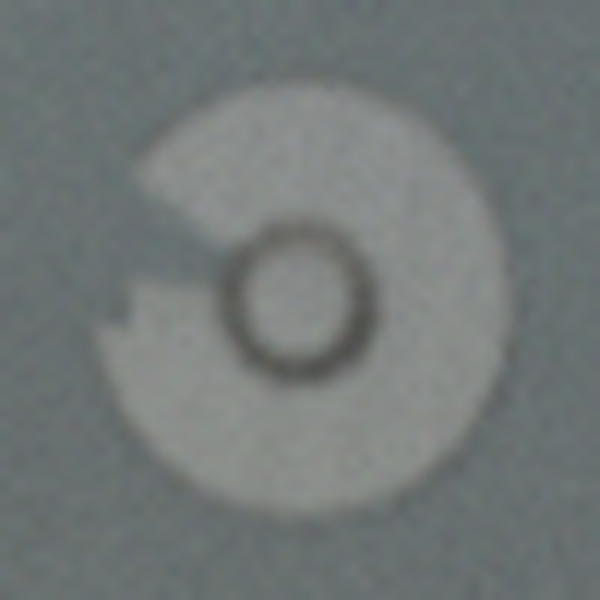

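Picture 9: in the crop the rod is at (300,302). The upper notch's edges are at (138,172) and (98,330). Through it, an edge of the lower collar's notch runs from (130,285) to (225,288).

```bash
python3 - <<'E'
from h import *
c=load('w3');T=np.array(c['cam_to_world']);K=np.array(c['mtx'])
def proj(p):
    q=np.linalg.inv(T)@[*p,1]; q=K@q[:3]; return q[:2]/q[2]
for z in (62,54,36,10):
    print(z,(proj([532.7,375.5,z])-[287,85])*12)
g=lambda u,v,z:P(c,287+u/12,85+v/12,z)-[532.7,375.5,z]
for n,u,v,z in [('A',138,172,62),('Ai',222,245,62),('B',98,330,62),('Bi?',215,288,62),('L',130,285,36),('Li',220,287,36),('Lcorner',130,325,36)]:
    d=g(u,v,z);print(n,d.round(2),np.hypot(*d[:2]).round(1),np.arctan2(d[1],d[0]).round(3))
# rim fit of held spring: edges by hough ellipse around bottom
im=cv2.cvtColor(c['frame'],cv2.COLOR_RGB2GRAY)[235:345,265:385]
cv2.imwrite('pics/rim.png',cv2.resize(im,None,fx=6,fy=6,interpolation=cv2.INTER_CUBIC))
e=monitor.get_obs()['eef_pos'];print(e,proj([e[0],e[1],e[2]+32.7]),[proj([e[0]+dx,e[1]+dy,e[2]+32.7]) for dx,dy in ((16,0),(-16,0),(0,16),(0,-16))])
E
```

```text
62 [302.7597336  297.39398349]
54 [307.07064405 295.99871632]
36 [315.73386406 293.19478278]
10 [326.20322264 289.80627532]
A [ 8.29 -6.14  0.  ] 10.3 -0.638
Ai [ 4.08 -2.58  0.  ] 4.8 -0.563
B [10.47  1.61  0.  ] 10.6 0.153
Bi? [ 4.47 -0.46  0.  ] 4.5 -0.103
L [10.59 -0.45  0.  ] 10.6 -0.043
Li [ 5.46 -0.34  0.  ] 5.5 -0.063
Lcorner [10.64  1.76  0.  ] 10.8 0.164
[526.02397208 438.9207098  137.17005928] [323.73177009 296.50522116] [array([278.81368636, 296.51176359]), array([368.64871767, 296.49867888]), array([323.69160664, 335.23939175]), array([323.77476207, 255.04318639])]
```

View pics/rim.png

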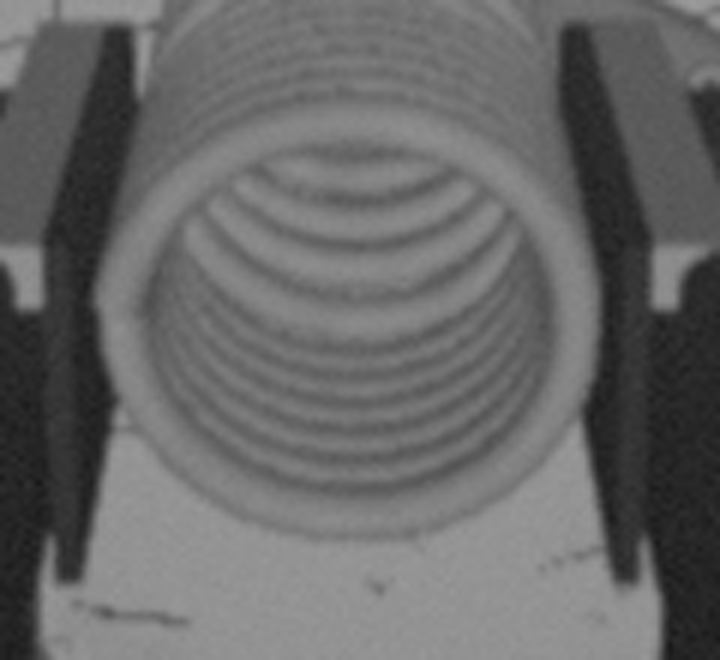

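Picture 10: the held spring's rim is at (323,288) and looks a little smaller than expected, so it may sit lower in the jaws. I'll check that with depth.

```bash
python3 - <<'E'
from h import *
c=load('w3');w=load('w2')
for u,v in [(350,125),(350,515),(122,330),(578,330)]: print(P(c,265+u/6,235+v/6).round(1),c['range_z'][int(235+v/6),int(265+u/6)])
for u,v in [(270,118),(270,508),(80,312),(460,312)]: print('w2',P(w,276+u/7,66+v/7).round(1))
print(np.array(c['cam_to_world'])[:3,3],np.array(w['cam_to_world'])[:3,3])
for z in (170,166,162): print(z,P(c,323.3,288.5,z), P(c,265+98/6,290,z)[0]-P(c,265+602/6,290,z)[0])
E
```

```text
[526.2 425.  166. ] 122.2774
[526.1 452.9 164. ] 131.54279
[540.5 440.3 162.9] 129.28578
[512.  439.6 164.2] 127.81152
w2 [513.4 155.7  58.8]
w2 [513.6 183.8  56.5]
w2 [527.7 169.3  57.1]
w2 [499.3 169.3  56.6]
[526.50842673 373.56546284 278.82799664] [509.70673291 167.14611995 241.67417767]
170 [526.18006253 435.67017233 170.        ] 29.72161992351147
166 [526.16799342 437.95284633 166.        ] 30.81404543313033
162 [526.15592431 440.23552032 162.        ] 31.906470942749138
```

```bash
python3 -m inch '{"jaw":[20,20,20,20],"xyz":[[1.3,-0.27,0],[2.3,-0.27,0],[2.54,-0.27,0],[2.54,-0.27,0]],"delta_rot":[[0,0,0],[0,0,0.11],[0,0,0.11],[0,0,0.11]]}'
python3 -m inch '{"jaw":[20,20,20],"xyz":[[0,0,0],[0,0,0],[0,0,0]],"delta_rot":[[0,0,0],[0,0,0],[0,0,0]]}'
python3 - <<'E'
from h import *
o=[];c=snap('side','d1')
for i in range(4):
    s=monitor.get_obs();o.append(np.r_[s['eef_pos'],s['force'],s['moment'],s['joint_positions'][[0,5]]])
print(np.array(o).round(2))
E
```

```text
t: 5.3
eef_pos: [533.2, 375.0, 138.4]
tcp_rot: [-2.094, 2.34, 0.001]
force: [0.5, 0.7, -1.2]
width: 0.364
t: 5.6
eef_pos: [532.5, 377.1, 137.1]
tcp_rot: [2.097, -2.339, -0.0]
force: [-0.7, -0.3, -1.7]
width: 0.366
[[ 5.3252e+02  3.7702e+02  1.3697e+02 -7.0000e-02  1.2000e-01 -1.1300e+00
   2.0000e-02  3.0000e-02 -4.0000e-02  9.2000e-01 -1.0300e+00]
 [ 5.3252e+02  3.7702e+02  1.3697e+02 -7.0000e-02  1.2000e-01 -1.1300e+00
   2.0000e-02  3.0000e-02 -4.0000e-02  9.2000e-01 -1.0300e+00]
 [ 5.3252e+02  3.7702e+02  1.3697e+02 -7.0000e-02  1.2000e-01 -1.1300e+00
   2.0000e-02  3.0000e-02 -4.0000e-02  9.2000e-01 -1.0300e+00]
 [ 5.3252e+02  3.7702e+02  1.3697e+02 -7.0000e-02  1.2000e-01 -1.1300e+00
   2.0000e-02  3.0000e-02 -4.0000e-02  9.2000e-01 -1.0300e+00]]
```

```bash
python3 -m inch '{"jaw":[20,20,20,20,20],"xyz":[[0,0,0.5],[0,0,1],[0,0,1.4],[0,0,1.68],[0,0,1.68]],"delta_rot":[[0,0,0],[0,0,0],[0,0,0],[0,0,0],[0,0,0]]}'
python3 -m inch '{"jaw":[20,20,20],"xyz":[[0,0,0.04],[0,0,0.08],[0,0,0.08]],"delta_rot":[[0,0,0],[0,0,0],[0,0,0]]}'
python3 - <<'E'
from h import *
s=monitor.get_obs();print(s['eef_pos'],s['force'],s['moment'])
c=snap('scene','s1');d=snap('side','d1')
a=cv2.resize(c['frame'][150:270,230:370],None,fx=4,fy=4,interpolation=cv2.INTER_CUBIC)
u,v=310,225
b=cv2.resize(d['frame'][160:280,275:335],None,fx=4,fy=4,interpolation=cv2.INTER_CUBIC)
cv2.imwrite('pics/m1.png',np.hstack([a,b])[:,:,::-1])
E
```

```text
t: 6.15
eef_pos: [532.1, 375.9, 93.2]
tcp_rot: [2.094, -2.338, 0.0]
force: [0.5, 0.2, -0.6]
width: 0.368
t: 6.45
eef_pos: [532.9, 376.7, 93.7]
tcp_rot: [-2.095, 2.34, 0.0]
force: [-0.2, 0.5, -0.5]
width: 0.37
[532.87876568 376.66311082  93.68920708] [-0.17276628  0.52536274 -0.52192157] [-0.01772223  0.08483964  0.02364171]
```

View pics/m1.png

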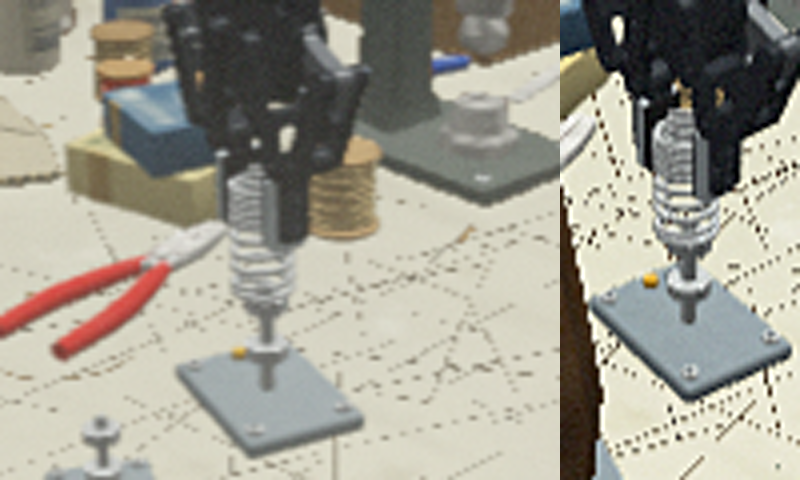

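Picture 11: in both views the spring is round the rod just above the upper collar. Now I'll feel downward in small steps.

```bash
cat > f.py <<'E'
from bench import monitor
s=monitor.get_obs();print('F',s['force'].round(2),'M',s['moment'].round(3),s['eef_pos'].round(1))
E
python3 -m inch '{"jaw":[20,20,20,20],"xyz":[[0,0,0.04],[0,0,0.08],[0,0,0.12],[0,0,0.12]],"delta_rot":[[0,0,0],[0,0,0],[0,0,0],[0,0,0]]}';
python3 -m inch '{"jaw":[20,20,20,20],"xyz":[[0,0,0.04],[0,0,0.08],[0,0,0.12],[0,0,0.12]],"delta_rot":[[0,0,0],[0,0,0],[0,0,0],[0,0,0]]}'; python3 f.py
```

```text
t: 6.95
eef_pos: [532.7, 376.3, 90.1]
tcp_rot: [2.096, -2.34, 0.0]
force: [0.4, -1.2, -1.0]
width: 0.365
t: 7.35
eef_pos: [532.7, 376.3, 87.1]
tcp_rot: [2.096, -2.34, 0.0]
force: [0.4, -1.5, -0.3]
width: 0.36
F [ 0.36 -1.54 -0.28] M [-0.442 -0.149 -0.023] [532.7 376.3  87.1]
```

```bash

python3 -m inch '{"jaw":[20,20],"xyz":[[0.03,0,0],[0.03,0,0]],"delta_rot":[[0,0,0],[0,0,0]]}'; python3 f.py
python3 -m inch '{"jaw":[20,20,20,20],"xyz":[[0,0,0.04],[0,0,0.08],[0,0,0.12],[0,0,0.12]],"delta_rot":[[0,0,0],[0,0,0],[0,0,0],[0,0,0]]}'; python3 f.py
```

```text
t: 7.55
eef_pos: [532.5, 375.9, 87.2]
tcp_rot: [2.096, -2.34, -0.001]
force: [0.7, -0.4, -0.8]
width: 0.364
F [ 0.73 -0.42 -0.85] M [-0.051 -0.038 -0.013] [532.5 375.9  87.2]
t: 7.95
eef_pos: [532.5, 375.8, 84.0]
tcp_rot: [2.096, -2.34, -0.0]
force: [-0.1, 0.8, -0.6]
width: 0.363
F [-0.14  0.82 -0.64] M [ 0.018 -0.021 -0.012] [532.5 375.8  84. ]
```

The side force and moment dropped after that shift, and the tang is in the upper notch. Continuing down into the gap between the collars.

```bash

python3 -m inch '{"jaw":[20,20,20,20],"xyz":[[0,0,0.06],[0,0,0.12],[0,0,0.18],[0,0,0.18]],"delta_rot":[[0,0,0],[0,0,0],[0,0,0],[0,0,0]]}'; python3 f.py
python3 -m inch '{"jaw":[20,20,20,20,20],"xyz":[[0,0,0.08],[0,0,0.16],[0,0,0.24],[0,0,0.28],[0,0,0.28]],"delta_rot":[[0,0,0],[0,0,0],[0,0,0],[0,0,0],[0,0,0]]}'; python3 f.py
```

```text
t: 8.35
eef_pos: [532.5, 375.7, 79.3]
tcp_rot: [2.096, -2.34, -0.0]
force: [-0.4, 0.4, -1.8]
width: 0.363
F [-0.44  0.39 -1.78] M [ 0.027 -0.016  0.018] [532.5 375.7  79.3]
t: 8.85
eef_pos: [532.6, 375.7, 72.5]
tcp_rot: [2.096, -2.34, 0.0]
force: [0.7, -0.9, -1.2]
width: 0.364
F [ 0.72 -0.93 -1.22] M [ 0.03  -0.028  0.042] [532.6 375.7  72.5]
```

```bash

python3 -m inch '{"jaw":[20,20,20,20,20],"xyz":[[0,0,0],[0,0,0],[0,0,0],[0,0,0.1],[0,0,0.1]],"delta_rot":[[0,0,0.06],[0,0,0.12],[0,0,0.17],[0,0,0.17],[0,0,0.17]]}'; python3 f.py
python3 -m inch '{"jaw":[20,20,20,20,20],"xyz":[[0,0,0.08],[0,0,0.16],[0,0,0.24],[0,0,0.3],[0,0,0.3]],"delta_rot":[[0,0,0],[0,0,0],[0,0,0],[0,0,0],[0,0,0]]}'; python3 f.py
```

```text
t: 9.35
eef_pos: [532.5, 375.6, 69.8]
tcp_rot: [1.891, -2.508, -0.0]
force: [0.4, -0.2, -1.5]
width: 0.365
F [ 0.38 -0.19 -1.55] M [ 0.01   0.028 -0.026] [532.5 375.6  69.8]
t: 9.85
eef_pos: [532.5, 375.6, 62.3]
tcp_rot: [1.889, -2.509, 0.0]
force: [0.4, -0.2, -1.4]
width: 0.365
F [ 0.43 -0.22 -1.38] M [ 0.015  0.019 -0.004] [532.5 375.6  62.3]
```

```bash

python3 -m inch '{"jaw":[20,20,20,20],"xyz":[[0,0,0.04],[0,0,0.08],[0,0,0.12],[0,0,0.12]],"delta_rot":[[0,0,0],[0,0,0],[0,0,0],[0,0,0]]}'; python3 f.py
python3 -m inch '{"jaw":[20,20,20,20],"xyz":[[0,0,0.04],[0,0,0.08],[0,0,0.12],[0,0,0.12]],"delta_rot":[[0,0,0],[0,0,0],[0,0,0],[0,0,0]]}'; python3 f.py
```

```text
t: 10.25
eef_pos: [532.6, 375.7, 59.6]
tcp_rot: [1.89, -2.509, 0.0]
force: [-0.5, -0.5, -1.0]
width: 0.369
F [-0.45 -0.52 -1.  ] M [-0.139 -0.035 -0.01 ] [532.6 375.7  59.6]
t: 10.65
eef_pos: [532.5, 375.7, 56.5]
tcp_rot: [1.889, -2.509, -0.0]
force: [-1.0, -0.3, -1.7]
width: 0.366
F [-1.03 -0.26 -1.73] M [-0.096 -0.026 -0.035] [532.5 375.7  56.5]
```

```bash

python3 -m inch '{"jaw":[20,20,20,20],"xyz":[[0,0,0.06],[0,0,0.12],[0,0,0.18],[0,0,0.18]],"delta_rot":[[0,0,0],[0,0,0],[0,0,0],[0,0,0]]}'; python3 f.py
python3 -m inch '{"jaw":[20,20,20,20,20],"xyz":[[0,0,0.08],[0,0,0.16],[0,0,0.24],[0,0,0.3],[0,0,0.3]],"delta_rot":[[0,0,0],[0,0,0],[0,0,0],[0,0,0],[0,0,0]]}'; python3 f.py
python3 -m inch '{"jaw":[20,20,20,20],"xyz":[[0,0,0.04],[0,0,0.08],[0,0,0.12],[0,0,0.12]],"delta_rot":[[0,0,0],[0,0,0],[0,0,0],[0,0,0]]}'; python3 f.py
```

```text
t: 11.05
eef_pos: [532.5, 375.7, 51.8]
tcp_rot: [1.889, -2.509, -0.0]
force: [0.4, 0.4, -0.6]
width: 0.364
F [ 0.45  0.41 -0.62] M [-0.037 -0.046  0.031] [532.5 375.7  51.8]
t: 11.55
eef_pos: [532.5, 375.6, 44.3]
tcp_rot: [1.889, -2.509, 0.0]
force: [-0.2, -0.2, -1.7]
width: 0.362
F [-0.16 -0.23 -1.71] M [-0.015 -0.002  0.002] [532.5 375.6  44.3]
t: 11.95
eef_pos: [532.6, 375.7, 41.5]
tcp_rot: [1.889, -2.509, -0.0]
force: [0.5, 0.5, -1.5]
width: 0.366
F [ 0.53  0.45 -1.48] M [-0.016  0.     0.004] [532.6 375.7  41.5]
```

```bash

python3 -m inch '{"jaw":[20,20,20,20],"xyz":[[0,0,0.04],[0,0,0.08],[0,0,0.1],[0,0,0.1]],"delta_rot":[[0,0,0],[0,0,0],[0,0,0],[0,0,0]]}'; python3 f.py
python3 -m inch '{"jaw":[20,20,20,20],"xyz":[[0,0,0.04],[0,0,0.08],[0,0,0.08],[0,0,0.08]],"delta_rot":[[0,0,0],[0,0,0],[0,0,0],[0,0,0]]}'; python3 f.py
```

```text
t: 12.35
eef_pos: [532.7, 375.8, 39.4]
tcp_rot: [-1.89, 2.51, -0.0]
force: [-0.9, -0.4, 0.1]
width: 0.366
F [-0.88 -0.45  0.08] M [-0.057  0.082  0.024] [532.7 375.8  39.4]
t: 12.75
eef_pos: [532.7, 375.9, 37.5]
tcp_rot: [-1.89, 2.509, 0.0]
force: [-1.0, -0.7, 1.8]
width: 0.366
F [-0.97 -0.73  1.76] M [-0.153  0.353 -0.001] [532.7 375.9  37.5]
```

Home contact at the expected height, about 3 N. Ease off 1.5 mm, open and withdraw straight up.

```bash

python3 -m inch '{"jaw":[20,20,40,60,60],"xyz":[[0,0,-0.05],[0,0,-0.05],[0,0,-0.05],[0,0,-0.05],[0,0,-0.05]],"delta_rot":[[0,0,0],[0,0,0],[0,0,0],[0,0,0],[0,0,0]]}'
python3 -m inch '{"jaw":[70,70,70,70,70],"xyz":[[0,0,0],[0,0,0],[0,0,-0.5],[0,0,-1.5],[0,0,-2.5]],"delta_rot":[[0,0,0],[0,0,0],[0,0,0],[0,0,0],[0,0,0]]}'
python3 -m inch '{"jaw":[70,70,70,70],"xyz":[[0,0,-1],[-1.5,0,-2],[-2.4,0,-2],[-2.4,0,-2]],"delta_rot":[[0,0,0],[0,0,0],[0,0,0],[0,0,0]]}'
python3 - <<'E'
from h import *
c=snap('wrist','w4');d=snap('side','d4')
a=cv2.resize(c['frame'][30:230,220:440],None,fx=2.2,fy=2.2,interpolation=cv2.INTER_CUBIC)
b=cv2.resize(d['frame'][180:290,270:340],None,fx=4,fy=4,interpolation=cv2.INTER_CUBIC)
cv2.imwrite('pics/m4.png',np.hstack([a,b])[:,:,::-1])
E
```

```text
t: 13.25
eef_pos: [532.6, 375.7, 38.3]
tcp_rot: [1.89, -2.51, -0.0]
force: [0.0, 0.4, 0.5]
width: 0.702
t: 13.75
eef_pos: [532.7, 375.5, 102.4]
tcp_rot: [1.89, -2.509, 0.001]
force: [0.6, -0.4, 1.0]
width: 0.821
t: 14.15
eef_pos: [549.5, 435.7, 152.1]
tcp_rot: [-1.89, 2.507, 0.001]
force: [-0.2, -0.4, -1.2]
width: 0.816
```

View pics/m4.png

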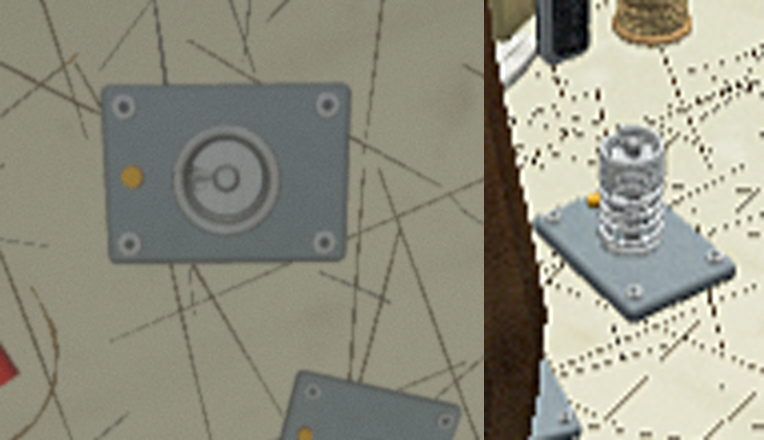

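Picture 12: the spring stands upright round the rod, with the rim concentric at (226,180) and its foot on the plate. A depth check of the rim, then hand-in.

```bash
python3 -m inch '{"jaw":[70,70],"xyz":[[0,0,0],[0,0,0]],"delta_rot":[[0,0,0],[0,0,0]]}'; python3 - <<'E'
from h import *
c=load('w4')
for u,v in [(226,131),(226,230),(180,180),(272,180),(226,179)]: print(P(c,220+u/2.2,30+v/2.2).round(1))
arm.hand_in()
E
```

```text
t: 14.45
eef_pos: [549.2, 432.8, 151.3]
tcp_rot: [1.889, -2.51, 0.0]
force: [-0.7, 0.1, -1.4]
width: 0.824
[529.3 363.2  70. ]
[537.  390.   67.7]
[546.  372.5  65.6]
[520.1 379.9  67. ]
[533.  375.9  68.2]
the job is handed in; nothing more can be done
```

The spring is on the larger stand's rod, home on the base plate and standing by itself. I handed the job in at about 14.5 s; it reports no verdict.

**Threading:** I read the tang and both notch angles from close-up wrist pictures. I turned the tool 0.11 rad before the upper collar and another 0.17 rad between the collars. The tang went through both notches without snagging. The only rub was about 1.5 N sideways at the upper collar, and it went away after a 0.75 mm shift.

**Seating:** I felt the plate at the expected height with about 3 N, eased off, opened the jaws and withdrew upwards.

**Last checks:**
- **Position:** the picture shows the spring upright and centred on the rod to within about 1 mm.
- **Height:** the rim reads 66–70 mm by depth, against 70 mm expected. The same camera read the free spring about 3 mm low, so this agrees.
- **Contact:** the gripper was open and well clear, with nothing touching it.
- **Not checked:** I did not measure the spool and block again at the end, but nothing went near either of them.
- **Disagreement:** the scene camera placed the stand about 6 mm away from where the wrist camera did. I used the wrist camera, and the fit confirmed it.

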